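Touch-latch medicine cabinet

TASK

Two small push-to-open cabinets stand on the trolley. Press the door of the blue one at its round steel mark until the catch lets go, and draw back so that it springs ajar by itself; then, from behind its free edge, push it wide open, about square to the cabinet or further, with the fingers, and leave it so. Do not pinch the door; leave the white door shut and the vial, cup and bottle where they stand.

Things in the scene. Friction and masses are not known exactly. Their poses are not given: they have to be found in the camera images.
- blue_cabinet: Grey fixed cabinet with the blue door, 130 deep (x) x 180 wide (y) x 150 high, walls 10, flat top with a thin blue inlay. Left or right of the white one, turned up to 0.35 rad. Origin: centre of its underside; its -x is the outward direction of its front (towards the robot), +y its left as the robot sees it. The frame's front lies 65 mm, the shut door's outer side 75 mm from the origin along -x.
- blue_face: Outer skin of the blue door (outer 6 mm of its 12 mm thickness). Origin at the bottom of the hinge line; at joint 0 its own axes are those of the cabinet. The shut door sits in the opening and stands 10 mm proud of the frame: 156 mm wide, 126 high, from 12 to 138 mm above the trolley top.
- blue_back: Inner white lining of the blue door (inner 6 mm of its thickness). Same origin and axes as blue_face. A 4 mm metal trim round the free edge and the top belongs to neither. Pressing on it and blue_face at once counts as pinching.
- blue_door (a joint): Angle of the blue door, rad: 0 shut, negative pressed in (stop -0.058), positive opening outwards (stop 1.9), 1.57 square to the cabinet. When released by the catch a sprung plunger pushes it out to about 0.52 in about 1 s, once the fingers have drawn back 70 mm or more. No other spring: light hinge friction (0.05 N m), it stays where it is left.
- blue_plunger: Thin white plunger (7 mm rod, black 10 mm ball tip) inside the blue cabinet behind the door, 45 mm above the trolley top and 100 mm from the hinge line, level and square to the front. Origin: centre of the tip. Once the catch has let go it moves 55 mm outwards and stays out, so fingers that reach behind the ajar door should stay above 60 mm height.
- blue_mark (a point): Centre of the round steel push mark (24 mm across) on the outer side of the blue door: 128 mm from the hinge line, 120 mm above the trolley top, 30 mm below the cabinet's top. Moves with the door. Pressed in here by about 5 mm (-0.041 rad, about 5 N) the catch lets go (7 mm to the stop); the door starts out when the finger draws back.
- blue_edge (a point): Top corner of the blue door's free edge, 156 mm from the hinge line, in the middle of the door's thickness, 138 mm above the trolley top. Moves with the door.
- blue_hinge (a point): Point on the blue door's vertical hinge line, in the plane of the shut door's outer side at its left (+y) end, 138 mm above the trolley top.
- white_cabinet: The other fixed cabinet, same make, size and axes, with a white door that must stay shut.
- white_door (a joint): Angle of the white door in rad, read as the blue one's: 0 shut, positive opening.
- vial: Small vial with a magenta cap, 25 across x 43 high, standing loose between the cabinets. Origin at the centre of its underside.
- cup: White plastic dose cup, 41 across x 32 high, standing loose in front and to the right of the cabinets. Origin at the centre of its underside.
- bottle: Infusion bottle with a magenta cap, 49 x 67 x 154 high, standing loose to the left of the cabinets. Origin at the centre of its underside.

How it is judged:
On the way, in this order (a step that is already met when the one before it is completed fails the run):
1. the blue door is pressed in at its catch (value of joint blue_door below -0.02 rad), for 0.02 s.
2. it has sprung ajar (more than 0.25 rad) with the fingers off it (value of joint blue_door between 0.25 and 0.8 rad and contact force between the fingers and blue_face below 0.3 N and contact force between the fingers and blue_back below 0.3 N), for 0.2 s.
At the end, for the whole second after the job is handed in: The blue door stands open by more than 1.2 rad and at rest, the white door is shut (less than 0.05 rad), and the vial, the cup and the bottle stand upright within 20 mm of where they began (value of joint blue_door above 1.2 rad and velocity of joint blue_door between -0.05 and 0.05 rad/s and value of joint white_door below 0.05 rad and distance of each of vial, cup, bottle from where it was at the start of the episode below 0.02 m and angle between each of vial, cup, bottle's own z axis and vertical below 0.3 rad); the robot touches nothing.
It fails at once if the white door comes open (value of joint white_door above 0.08 rad).
It fails at once if the blue door is pinched between the fingers (contact force between the fingers and blue_face above 1.5 N and contact force between the fingers and blue_back above 1.5 N).
It fails at once if the vial is moved, lifted or carried (distance of vial from where it was at the start of the episode above 0.03 m).
It fails at once if the dose cup is moved, lifted or carried (distance of cup from where it was at the start of the episode above 0.03 m).
It fails at once if the infusion bottle is moved, lifted or carried (distance of bottle from where it was at the start of the episode above 0.03 m).
It also fails if it takes over 64 s, if anything falls off the work surface, if the arm or the gripper's body presses on something with over 40 N, if the wrist force passes 120 N, or if a joint passes its speed limit or range.

ROBOT

A 6-joint arm with a two-finger parallel gripper is mounted at the origin on a cart in front of the work surface, level with it; the furniture and walls round the work are solid. World frame = base frame: x ahead of the robot, y to its left, z up, the work surface at z = 0. Lengths are in m, angles in rad, forces in N, time in s.
With the tool pointing down it reaches from about 0.35 to 0.775 m from the base axis. Payload 7.3 kg.
Tool frame: the origin (TCP) lies at the very end of the fingers, on their centre line; the grasp point (between the pads) lies 19 mm behind it; z points along the fingers, y is the line along which they close (so a half turn about z gives the same grasp; the last joint's range is limited). The gripper opens to 92 mm and grips with 3 to 60 N. Pads are 19 mm wide; open, the fingers measure 130 mm over their backs; the gripper's body (75 mm by 190 mm) begins 47 mm behind the grasp point.
Start: joints at [-1.441, 0.342, 1.524, -0, 1.275, -0.146], TCP at [0.143, -0.505, 0.227] pointing down, gripper open.
Joint ranges: [-2.53, 2.53], [-0.77, 2.02], [0.04, 2.7], [-1, 4.14], [0.28, 2.66], [-3.11, 3.11]. Speed limits (rad/s): [2.57, 2.57, 3.14, 3.14, 3.14, 3.14].

INTERFACE

Orientations are given as [roll, pitch, yaw] about the fixed x, y, z axes, in that order (R = Rz(yaw) Ry(pitch) Rx(roll)).
In Python, from cell import observe, read_camera, get_calibration, hand_in, search_frame gives the robot as it stands.
- The arm moves only by the tool step_arm, never from a script. Its argument "commands" is a list of rows, each an object with "translation": the shift along the tool's x, y, z in mm, a list of three; "roll": the turn about the tool's z in rad. In form: [{"translation": [x, y, z], "roll": roll}, ...]. A call has 1 to 20 rows; each row shifts and turns the commanded pose from where the row before left it, along the tool's axes as they then stand; what a row does not reach is not made up. A row lasts 1/12 s, in which the tool goes at most 41.7 mm and 7.16 degrees, less where a joint would pass 70% of its speed; a pose out of reach is approached as far as the arm can. A call is refused whole if a number of a shift passes 41.7 or a number of a turn 0.125, either way. A call with a gripper value outside its range is refused whole. "fingers" is the opening, from 0 (shut) to 1 (fully open), set as the call begins (left out, the last holds). The fingers move at their own pace and stop on an object; "grip_force" is the grip in N (left out, the last holds). Time passes only in rows, so rows that do not move let the fingers close. It gives the time, the measured TCP pose, the force, the opening and the grip force at its end, in the units of the state.
- observe(): the state, without advancing time (a new reading comes with each control period).
- read_camera(name): name is "side" or "top"; returns the picture (480x640x3 uint8, red, green, blue); there is no depth.
- get_calibration(name): a dict with "camera_matrix" (3x3 intrinsics, pixels), "dist_coeffs" ([k1, k2, p1, p2, k3] as OpenCV has them; the pictures are not rectified), "world_from_camera" (4x4, takes a point from camera to world coordinates). Camera axes: x right, y up, looking along -z (the intrinsics and any distortion apply to the point x, -y, -z); pixel columns grow to the right and rows downward; lengths in m; the calibration is good to about 2 mm. A picture is of the moment at which its call begins. get_calibration takes no time and is no camera call.
- hand_in(): hands the job in; it is judged then, once.
Trained networks look in the newest picture that a camera, given by its name, has taken for a name from the list of things; names that differ only in an ending like _2 or _b are one class to them, and where a whole thing is asked for, a point or a joint stands for the part that bears it (a point fixed in the world has none). Each returns a list of dicts, best first, with "confidence" (0 to 1); they miss things now and then, are a little off and sometimes report something else, mostly with a low value. They report only what shows in the picture. A call takes as long as a camera call.
- search_frame(camera, name): "at" ([x, y, z] in m, in world coordinates, good to about 4 mm: the middle of the surface that is visible of it).
The state is a dict: "time": time; "qpos": joint angles; "qvel": joint speeds; "joint_efforts": joint torques, N m; "tool_pos": TCP position; "tool_rot": TCP orientation; "contact_force": force on the tool from outside, world axes, zero at the start; "torque": the same for the moment, N m; "opening": finger opening in m; "grip_force": force on a finger pad.
Only numpy, scipy, OpenCV 4.12 (cv2) and the standard library are available. Lean on these libraries where they do the work, as an engineer would, in place of code of your own. Each camera call takes 0.05 s, during which the arm holds its last target. There are 200 camera calls.

## Working session

There is one attempt and no reset: what is moved stays moved. The work goes in short steps, Python scripts to look and compute and a tool call to move; the robot and the scene stay as the last step left them, time stands still between calls to the robot, and variables do not carry over. Pictures are saved under pics/ and viewed, at most 10 in all, crops included, and the job is handed in when it is done.

Besides the shell and the picture viewer there is one more tool, called after "Call:" as name(argument=value, ...), one argument or row to a line, values as JSON. step_arm: Moves the arm, as the interface text tells. Its arguments: {"type":"object","properties":{"commands":{"type":"array"},"fingers":{"type":"number"},"grip_force":{"type":"number"}},"required":["commands"]}

```bash
ls; mkdir -p pics; cat > h.py <<'E'
from cell import *
import numpy as np, cv2
def shot(c,f):
    cv2.imwrite('pics/'+f,cv2.cvtColor(read_camera(c),cv2.COLOR_RGB2BGR))
def proj(c,P):
    k=get_calibration(c);T=np.linalg.inv(np.array(k['world_from_camera']))
    p=np.atleast_2d(P)@T[:3,:3].T+T[:3,3]; p=p*[1,-1,-1]
    return cv2.projectPoints(p,np.zeros(3),np.zeros(3),np.array(k['camera_matrix']),np.array(k['dist_coeffs']))[0][:,0]
def ray(c,uv,z):
    k=get_calibration(c);T=np.array(k['world_from_camera'])
    n=cv2.undistortPoints(np.array(uv,float).reshape(-1,1,2),np.array(k['camera_matrix']),np.array(k['dist_coeffs']))[:,0]
    d=np.c_[n[:,0],-n[:,1],-np.ones(len(n))]@T[:3,:3].T; o=T[:3,3]
    return o+d*((z-o[2])/d[:,2])[:,None]
E
python3 - <<'E'
from h import *
shot('top','t0.png');shot('side','s0.png')
for c in('top','side'):
    print(c,np.array(get_calibration(c)['world_from_camera']).round(3)[:3].tolist())
    for n in 'blue_cabinet blue_face blue_mark blue_edge blue_hinge white_cabinet vial cup bottle'.split():
        print(n,[(np.round(d['at'],3).tolist(),round(d['confidence'],2)) for d in search_frame(c,n)][:2])
s=observe();print(s['time'],s['tool_pos'],s['tool_rot'])
E
```

```text
pics
top [[-0.454, 0.872, -0.184, 0.34], [-0.891, -0.444, 0.098, 0.139], [0.003, 0.209, 0.978, 1.332]]
blue_cabinet [([0.587, 0.216, 0.148], 0.83)]
blue_face [([0.531, 0.234, 0.077], 0.74)]
blue_mark [([0.535, 0.235, 0.123], 0.59)]
blue_edge [([0.531, 0.233, 0.124], 0.6)]
blue_hinge [([0.591, 0.22, 0.153], 0.72)]
white_cabinet [([0.632, -0.179, 0.149], 0.58), ([0.531, 0.231, 0.123], 0.32)]
vial [([0.571, -0.18, 0.104], 0.65), ([0.597, 0.004, 0.043], 0.64)]
cup [([0.442, -0.392, 0.016], 0.63)]
bottle [([0.654, 0.395, 0.11], 0.57)]
side [[-0.851, -0.243, 0.465, 1.074], [0.524, -0.413, 0.745, 0.836], [0.011, 0.878, 0.478, 0.661]]
blue_cabinet [([0.634, 0.272, 0.132], 0.81), ([0.549, 0.312, 0.108], 0.66)]
blue_face []
blue_mark [([0.548, 0.31, 0.103], 0.45)]
blue_edge []
blue_hinge [([0.631, 0.274, 0.125], 0.74)]
white_cabinet [([0.663, -0.106, 0.106], 0.56)]
vial [([0.606, 0.01, 0.023], 0.68)]
cup []
bottle [([0.684, 0.42, 0.091], 0.62)]
1.0 [ 0.14298771 -0.50517362  0.22675448] [3.14148639e+00 2.54692105e-05 2.75821325e-01]
```

View pics/t0.png

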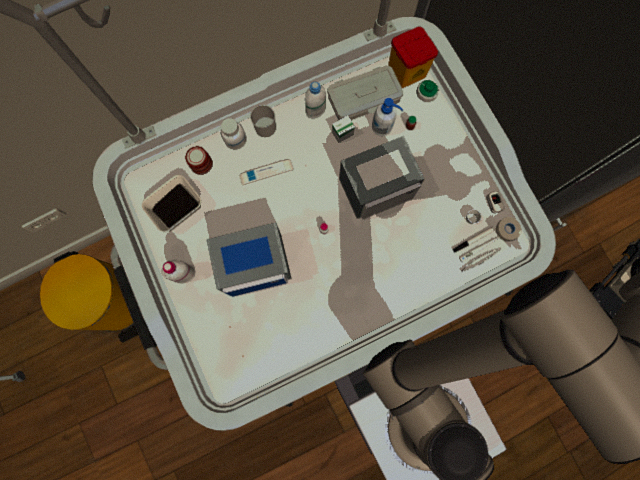

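View pics/s0.png

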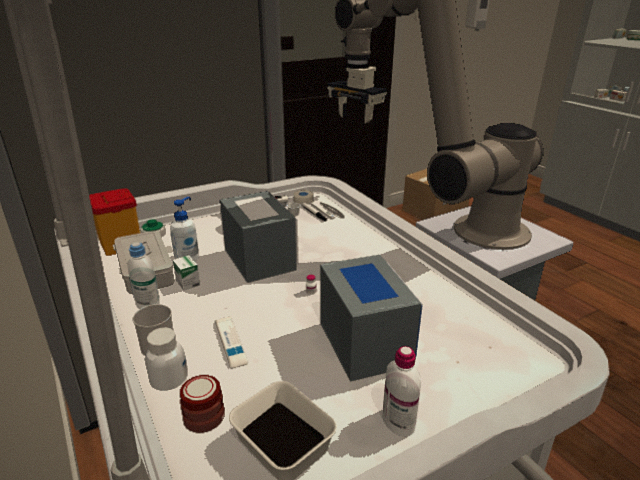

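The top view shows the blue cabinet at (247,255), its door's edge running from (223,293) to (286,285). The white cabinet is at (383,178), the vial at (323,227) and the bottle at (175,270). Next I fit the cabinet pose.

```bash
python3 - <<'E'
from h import *
for c,f in(('top','t0'),('side','s0')):
    im=cv2.imread(f'pics/{f}.png').astype(int);b,g,r=im[...,0],im[...,1],im[...,2]
    m=((b>90)&(b-r>60)&(b-g>40)).astype(np.uint8)
    n,l,st,ce=cv2.connectedComponentsWithStats(m)
    for i in np.argsort(-st[1:,4])[:2]+1:
        cs,_=cv2.findContours((l==i).astype(np.uint8),cv2.RETR_EXTERNAL,2)
        q=cv2.approxPolyDP(cs[0],6,True)[:,0]
        print(c,st[i],q.tolist()); print(ray(c,q,.15).round(4).tolist())
im=cv2.imread('pics/t0.png')[205:305,195:300]
cv2.imwrite('pics/t0c.png',cv2.resize(im,None,fx=6,fy=6,interpolation=cv2.INTER_CUBIC)[:600])
E
```

```text
top [ 221  237   52   37 1264] [[266, 237], [221, 248], [226, 273], [272, 262]]
[[0.6196, 0.1535, 0.15], [0.6452, 0.2654, 0.15], [0.5829, 0.2804, 0.15], [0.5563, 0.1675, 0.15]]
top [382  98  20  15 124] [[382, 105], [401, 109], [390, 98], [390, 107]]
[[0.8035, -0.2753, 0.15], [0.7707, -0.3151, 0.15], [0.812, -0.3045, 0.15], [0.7889, -0.2916, 0.15]]
side [ 340  264   58   39 1277] [[340, 269], [362, 302], [397, 296], [372, 264]]
[[0.6224, 0.1536, 0.15], [0.6481, 0.2647, 0.15], [0.5838, 0.2817, 0.15], [0.5578, 0.1702, 0.15]]
side [174 197  15   7  42] [[188, 197], [174, 202]]
[[0.7676, -0.3306, 0.15], [0.8066, -0.3177, 0.15]]
```

View pics/t0c.png

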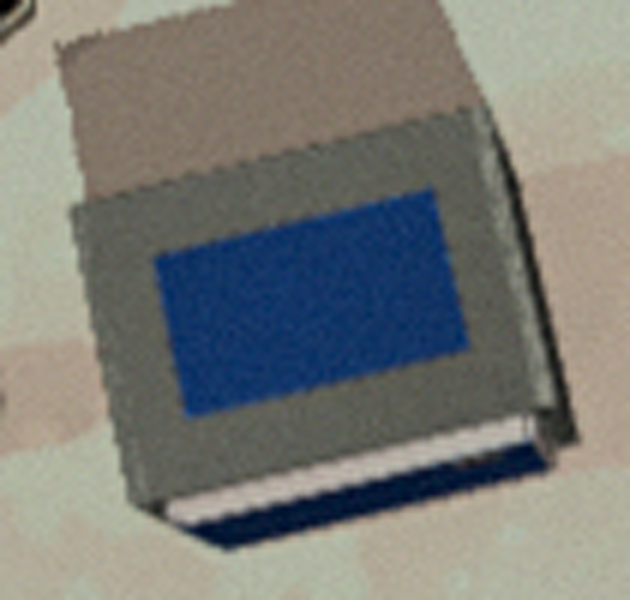

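The crop shows the inlay centred on the top, the pale trim along the door's top and the steel mark near (275,281) in the full picture. Both cameras agree on a centre of about (0.602, 0.217) and a yaw of −0.228. I check this by projecting back while starting to move.

```bash
cat >> h.py <<'E'
C=np.array([.602,.217]);A=-.228
ex=np.array([np.cos(A),np.sin(A)]);ey=np.array([-ex[1],ex[0]])
H=C-.075*ex+.078*ey
def loc(p): d=np.array(p[:2])-H; return np.array([d@ex,d@ey])
E
python3 - <<'E'
from h import *
M=H-.128*ey;E=H-.156*ey
print(H,M,E)
print('mark',proj('top',[*M,.12])/1,'crop edge',(proj('top',[[*E,.138],[*H,.138]])-[195,205])*6,(proj('top',[*M,.12])-[195,205])*6)
E
```

```text
[0.54657129 0.30993362] [0.51763948 0.18524621] [0.51131065 0.15797084]
mark [[273.55965855 280.59805611]] crop edge [[533.36056969 432.44386096]
 [163.74464772 522.48117584]] [[471.35795131 453.58833667]]
```

Call:
step_arm(
  commands=[
    {"translation":[0,0,0],"roll":0.101},
    {"translation":[0,0,0],"roll":0.101},
    {"translation":[0,0,0],"roll":0.101},
    {"translation":[0,0,0],"roll":0.101},
    {"translation":[0,0,0],"roll":0.1},
    {"translation":[18,-26,0],"roll":0},
    {"translation":[18,-26,0],"roll":0},
    {"translation":[18,-26,0],"roll":0},
    {"translation":[18,-26,0],"roll":0},
    {"translation":[18,-26,0],"roll":0},
    {"translation":[18,-26,0],"roll":0},
    {"translation":[18,-26,0],"roll":0},
    {"translation":[18,-26,0],"roll":0},
    {"translation":[18,-26,0],"roll":0},
    {"translation":[18,-26,0],"roll":0},
    {"translation":[18,-26,0],"roll":0},
    {"translation":[18,-26,0],"roll":0},
    {"translation":[0,0,0],"roll":0},
    {"translation":[0,0,0],"roll":0},
  ],
  fingers=0,
)

```text
time: 2.58
tool_pos: [0.4247, -0.2491, 0.2266]
tool_rot: [3.141, 0.0, -0.225]
contact_force: [0.1, 0.8, -0.4]
opening: 0.0007
grip_force: 0.0
```

Call:
step_arm(
  commands=[
    {"translation":[-7,-31.8,0],"roll":0},
    {"translation":[-7,-31.8,0],"roll":0},
    {"translation":[-7,-31.8,0],"roll":0},
    {"translation":[-7,-31.8,0],"roll":0},
    {"translation":[-7,-31.8,0],"roll":0},
    {"translation":[-7,-31.8,0],"roll":0},
    {"translation":[-7,-31.8,0],"roll":0},
    {"translation":[-7,-31.8,0],"roll":0},
    {"translation":[-7,-31.8,0],"roll":0},
    {"translation":[-7,-31.8,0],"roll":0},
    {"translation":[-7,-31.8,0],"roll":0},
    {"translation":[-7,-31.8,0],"roll":0},
    {"translation":[-7,-31.8,0],"roll":0},
    {"translation":[-7,-31.8,0],"roll":0},
    {"translation":[0,0,30],"roll":0},
    {"translation":[0,0,30],"roll":0},
    {"translation":[0,0,30],"roll":0},
    {"translation":[0,0,30],"roll":0},
    {"translation":[0,0,0],"roll":0},
    {"translation":[0,0,0],"roll":0},
  ],
)

```text
time: 4.25
tool_pos: [0.4288, 0.2045, 0.1062]
tool_rot: [3.14, 0.003, -0.229]
contact_force: [0.5, 0.4, 1.3]
opening: 0.0002
grip_force: 0.0
```

```bash
python3 - <<'E'
from h import *
s=observe();print(s['tool_pos'],loc(s['tool_pos']),s['tool_rot'],s['contact_force']);shot('top','t1.png')
im=cv2.imread('pics/t1.png')[205:345,165:305]
cv2.imwrite('pics/t1c.png',cv2.resize(im,None,fx=4,fy=4,interpolation=cv2.INTER_CUBIC))
E
```

```text
[0.42881148 0.20451537 0.10619169] [-0.09088457 -0.12930729] [ 3.13972990e+00  2.64927559e-03 -2.29481081e-01] [0.50742794 0.42540713 1.27275598]
```

View pics/t1c.png

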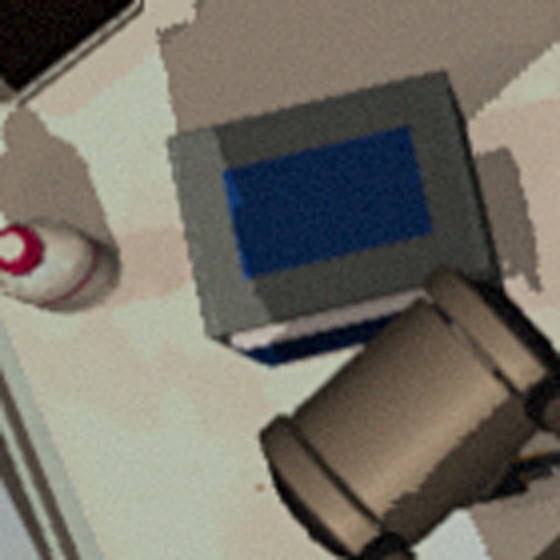

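The picture shows the hand in front of the mark with the cabinet untouched. I approach the door.

Call:
step_arm(
  commands=[
    {"translation":[20,0,0],"roll":0},
    {"translation":[20,0,0],"roll":0},
    {"translation":[20,0,0],"roll":0},
    {"translation":[15,0,0],"roll":0},
    {"translation":[0,0,0],"roll":0},
    {"translation":[2,0,0],"roll":0},
    {"translation":[2,0,0],"roll":0},
    {"translation":[2,0,0],"roll":0},
    {"translation":[0,0,0],"roll":0},
    {"translation":[0,0,0],"roll":0},
  ],
)

```text
time: 5.13
tool_pos: [0.5078, 0.1876, 0.107]
tool_rot: [3.142, -0.0, -0.228]
contact_force: [0.5, 0.9, 0.6]
opening: 0.0003
grip_force: 0.2
```

Call:
step_arm(
  commands=[
    {"translation":[1.5,0,0],"roll":0},
    {"translation":[1.5,0,0],"roll":0},
    {"translation":[0,0,0],"roll":0},
  ],
)

```text
time: 5.38
tool_pos: [0.5102, 0.187, 0.1067]
tool_rot: [3.141, 0.002, -0.228]
contact_force: [-5.6, 0.7, 4.4]
opening: 0.0002
grip_force: 3.0
```

Call:
step_arm(
  commands=[
    {"translation":[1,0,0],"roll":0},
    {"translation":[1,0,0],"roll":0},
    {"translation":[0,0,0],"roll":0},
  ],
)

```text
time: 5.63
tool_pos: [0.5107, 0.1868, 0.1066]
tool_rot: [3.141, 0.005, -0.228]
contact_force: [-9.9, 2.7, 6.8]
opening: 0.0006
grip_force: 5.1
```

Call:
step_arm(
  commands=[
    {"translation":[1,0,0],"roll":0},
    {"translation":[0,0,0],"roll":0},
  ],
)

```text
time: 5.8
tool_pos: [0.511, 0.1867, 0.1065]
tool_rot: [3.14, 0.006, -0.227]
contact_force: [-12.5, 2.8, 8.9]
opening: 0.0002
grip_force: 6.3
```

```bash
python3 - <<'E'
from h import *
s=observe();print(s['tool_pos'],loc(s['tool_pos']),s['contact_force'],s['torque'],s['joint_efforts'])
for c in('side','top'):
    shot(c,c+'2.png');im=cv2.imread(f'pics/{c}2.png')
    u,v=proj(c,[*s['tool_pos'][:2],.15])[0].astype(int)
    im=im[max(0,v-70):v+70,max(0,u-65):u+65]
    globals()[c]=cv2.resize(im,(400,430),interpolation=cv2.INTER_CUBIC)
cv2.imwrite('pics/c2.png',np.hstack([side,top]))
E
```

```text
[0.51095768 0.18669725 0.10652688] [-0.00683686 -0.1280968 ] [-12.54309201   2.80201425   8.90781676] [0.49729282 1.80233888 0.20976017] [ -3.98999825 -44.0789187  -24.45526958  -1.37381729  -3.24543625
   0.18896816]
```

View pics/c2.png

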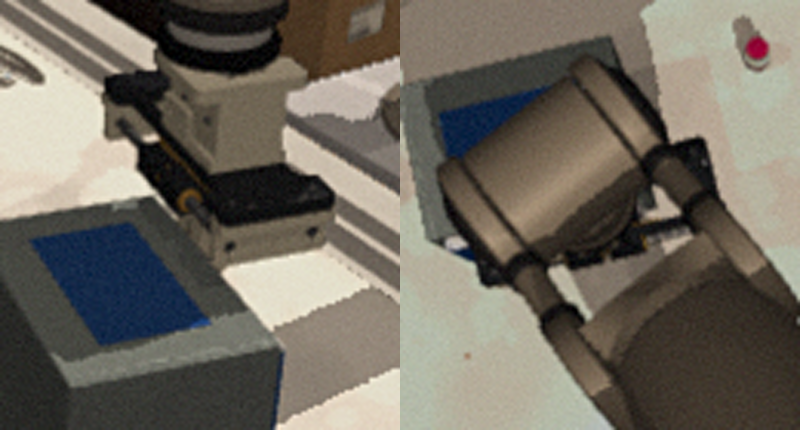

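The hand shows no obvious contact other than at the door. Force rose stiffly over the last 1 mm, so the door may be at its stop. I draw back and look.

Call:
step_arm(
  commands=[
    {"translation":[-10,0,0],"roll":0},
    {"translation":[-20,0,0],"roll":0},
    {"translation":[-30,0,0],"roll":0},
    {"translation":[-30,0,0],"roll":0},
    {"translation":[-20,0,0],"roll":0},
    {"translation":[-10,0,0],"roll":0},
    {"translation":[0,0,0],"roll":0},
    {"translation":[0,0,0],"roll":0},
    {"translation":[0,0,0],"roll":0},
    {"translation":[0,0,0],"roll":0},
    {"translation":[0,0,0],"roll":0},
    {"translation":[0,0,0],"roll":0},
    {"translation":[0,0,0],"roll":0},
    {"translation":[0,0,0],"roll":0},
  ],
)

```text
time: 7.07
tool_pos: [0.3973, 0.213, 0.1066]
tool_rot: [3.141, 0.0, -0.229]
contact_force: [-0.0, -0.2, -0.6]
opening: 0.0006
grip_force: 0.0
```

```bash
python3 - <<'E'
from h import *
s=observe();print(s['tool_pos'],loc(s['tool_pos']),s['contact_force'])
shot('top','t3.png')
im=cv2.imread('pics/t3.png')[205:345,165:305]
cv2.imwrite('pics/t3c.png',cv2.resize(im,None,fx=4,fy=4,interpolation=cv2.INTER_CUBIC))
E
```

```text
[0.39728624 0.21304571 0.10658122] [-0.12352206 -0.12812336] [-0.01940364 -0.16639325 -0.64526635]
```

View pics/t3c.png

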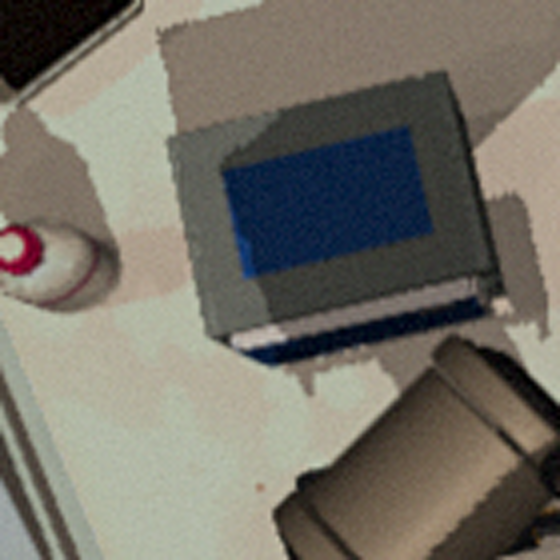

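The door is still shut at rest. I press again with the fingers 14 mm higher, so that nothing above them can reach the frame, and push further.

Call:
step_arm(
  commands=[
    {"translation":[0,0,-14],"roll":0},
    {"translation":[30,0,0],"roll":0},
    {"translation":[30,0,0],"roll":0},
    {"translation":[30,0,0],"roll":0},
    {"translation":[20,0,0],"roll":0},
    {"translation":[3,0,0],"roll":0},
    {"translation":[0,0,0],"roll":0},
    {"translation":[0,0,0],"roll":0},
  ],
)

```text
time: 7.78
tool_pos: [0.5061, 0.1877, 0.1203]
tool_rot: [3.141, 0.001, -0.228]
contact_force: [0.5, 0.6, 0.3]
opening: 0.0003
grip_force: 0.0
```

Call:
step_arm(
  commands=[
    {"translation":[1.5,0,0],"roll":0},
    {"translation":[1.5,0,0],"roll":0},
    {"translation":[0,0,0],"roll":0},
  ],
)

```text
time: 8.03
tool_pos: [0.5087, 0.1873, 0.1207]
tool_rot: [3.141, 0.002, -0.227]
contact_force: [-4.0, 0.7, 0.5]
opening: 0.0008
grip_force: 2.1
```

Call:
step_arm(
  commands=[
    {"translation":[1.5,0,0],"roll":0},
    {"translation":[1.5,0,0],"roll":0},
    {"translation":[0,0,0],"roll":0},
  ],
)

```text
time: 8.28
tool_pos: [0.5116, 0.1867, 0.1206]
tool_rot: [3.141, 0.003, -0.228]
contact_force: [-6.1, 2.4, 3.4]
opening: 0.0004
grip_force: 3.4
```

It is now softer, a true spring. I continue.

Call:
step_arm(
  commands=[
    {"translation":[1.5,0,0],"roll":0},
    {"translation":[1,0,0],"roll":0},
    {"translation":[0,0,0],"roll":0},
  ],
)

```text
time: 8.53
tool_pos: [0.5133, 0.1863, 0.1206]
tool_rot: [3.141, 0.004, -0.227]
contact_force: [-7.7, 1.6, 1.9]
opening: 0.0003
grip_force: 3.7
```

Call:
step_arm(
  commands=[
    {"translation":[1,0,0],"roll":0},
    {"translation":[1,0,0],"roll":0},
    {"translation":[0,0,0],"roll":0},
  ],
)

```text
time: 8.78
tool_pos: [0.5143, 0.1861, 0.1206]
tool_rot: [3.141, 0.006, -0.227]
contact_force: [-11.7, 3.4, 5.6]
opening: 0.0004
grip_force: 6.3
```

Call:
step_arm(
  commands=[
    {"translation":[-10,0,0],"roll":0},
    {"translation":[-20,0,0],"roll":0},
    {"translation":[-30,0,0],"roll":0},
    {"translation":[-30,0,0],"roll":0},
    {"translation":[-30,0,0],"roll":0},
    {"translation":[-30,0,0],"roll":0},
    {"translation":[0,0,0],"roll":0},
    {"translation":[0,0,0],"roll":0},
    {"translation":[0,0,0],"roll":0},
    {"translation":[0,0,0],"roll":0},
    {"translation":[0,0,0],"roll":0},
    {"translation":[0,0,0],"roll":0},
    {"translation":[0,0,0],"roll":0},
    {"translation":[0,0,0],"roll":0},
    {"translation":[0,0,0],"roll":0},
    {"translation":[0,0,0],"roll":0},
    {"translation":[0,0,0],"roll":0},
  ],
)

```text
time: 10.2
tool_pos: [0.3713, 0.2191, 0.1207]
tool_rot: [3.141, -0.0, -0.228]
contact_force: [-0.5, 0.1, -0.5]
opening: 0.0006
grip_force: 0.0
```

```bash
python3 - <<'E'
from h import *
s=observe();print(s['tool_pos'],loc(s['tool_pos']),s['contact_force'])
shot('top','t4.png')
im=cv2.imread('pics/t4.png')[205:345,165:305]
cv2.imwrite('pics/t4c.png',cv2.resize(im,None,fx=4,fy=4,interpolation=cv2.INTER_CUBIC))
E
```

```text
[0.37128554 0.219136   0.12065518] [-0.15022647 -0.12806761] [-0.46962369  0.08006187 -0.48928973]
```

View pics/t4c.png

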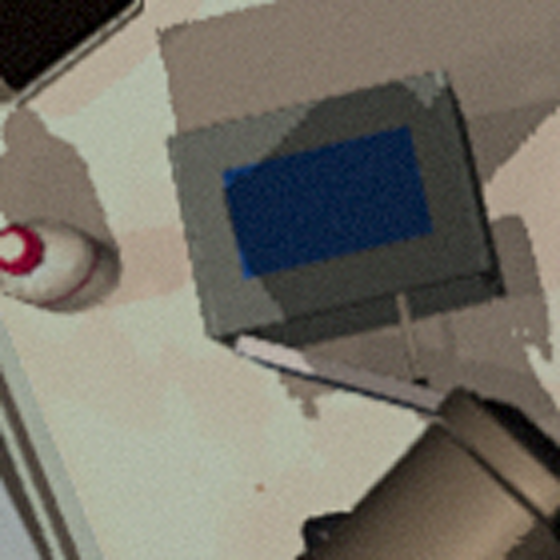

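The door now stands ajar at about 0.5 rad: its trim runs from (237,345) to (440,405) in the crop, and the plunger is out at (410,340). Next I go over it and down behind the free edge.

Call:
step_arm(
  commands=[
    {"translation":[0,0,-30],"roll":0},
    {"translation":[0,0,-30],"roll":0},
    {"translation":[0,0,-25],"roll":0},
    {"translation":[0,0,0],"roll":0},
    {"translation":[30,6,0],"roll":0},
    {"translation":[30,6,0],"roll":0},
    {"translation":[30,5,0],"roll":0},
    {"translation":[30,5,0],"roll":0},
    {"translation":[0,0,0],"roll":0},
    {"translation":[0,0,0],"roll":0},
    {"translation":[0,0,25],"roll":0},
    {"translation":[0,0,25],"roll":0},
    {"translation":[0,0,25],"roll":0},
    {"translation":[0,0,20],"roll":0},
    {"translation":[0,0,0],"roll":0},
    {"translation":[0,0,0],"roll":0},
  ],
)

```text
time: 11.58
tool_pos: [0.4817, 0.171, 0.1103]
tool_rot: [3.141, 0.003, -0.227]
contact_force: [-0.7, -0.8, 0.8]
opening: 0.0005
grip_force: 0.0
```

```bash
python3 - <<'E'
from h import *
s=observe();print(s['tool_pos'],loc(s['tool_pos']),s['contact_force'])
shot('top','t5.png')
im=cv2.imread('pics/t5.png')[205:345,165:305]
cv2.imwrite('pics/t5c.png',cv2.resize(im,None,fx=4,fy=4,interpolation=cv2.INTER_CUBIC))
E
```

```text
[0.48172862 0.1709569  0.11025847] [-0.0317517  -0.15003643] [-0.66652589 -0.82749023  0.75870187]
```

View pics/t5c.png

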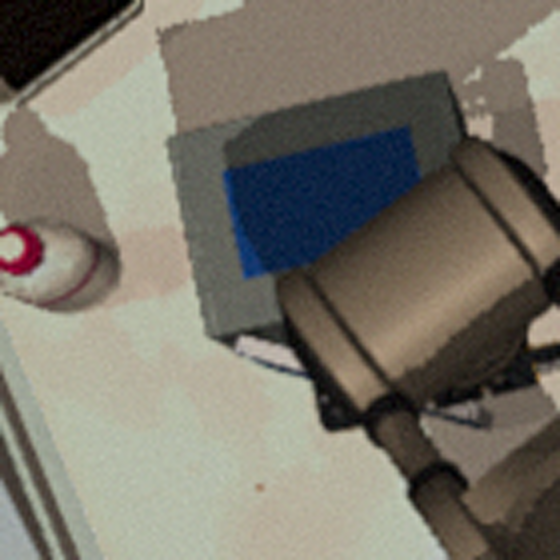

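The fingers are down behind the free edge, with nothing touched. Now I push along the arc.

Call:
step_arm(
  commands=[
    {"translation":[-1,-10,0],"roll":0},
    {"translation":[-1,-10,0],"roll":0},
    {"translation":[-8.7,-3.4,0],"roll":0},
    {"translation":[-8.7,-3.4,0],"roll":0},
    {"translation":[-8.7,-3.4,0],"roll":0},
    {"translation":[-7.2,-4.4,0],"roll":0},
    {"translation":[-7.2,-4.4,0],"roll":0},
    {"translation":[-7.2,-4.4,0],"roll":0},
  ],
)

```text
time: 12.3
tool_pos: [0.4438, 0.2247, 0.1108]
tool_rot: [3.141, -0.0, -0.228]
contact_force: [0.5, -0.6, -0.1]
opening: 0.0007
grip_force: 0.2
```

Call:
step_arm(
  commands=[
    {"translation":[-6.5,-6,0],"roll":0},
    {"translation":[-6.5,-6,0],"roll":0},
    {"translation":[-6.5,-6,0],"roll":0},
    {"translation":[-5.2,-7.4,0],"roll":0},
    {"translation":[-5.2,-7.4,0],"roll":0},
    {"translation":[-5.2,-7.4,0],"roll":0},
    {"translation":[-3.7,-8.6,0],"roll":0},
    {"translation":[-3.7,-8.6,0],"roll":0},
    {"translation":[-3.7,-8.6,0],"roll":0},
    {"translation":[-1.7,-6,0],"roll":0},
    {"translation":[-1.7,-6,0],"roll":0},
    {"translation":[0,0,0],"roll":0},
    {"translation":[0,0,0],"roll":0},
  ],
)

```text
time: 13.38
tool_pos: [0.4139, 0.3115, 0.1105]
tool_rot: [3.141, 0.0, -0.228]
contact_force: [1.0, 0.4, -0.8]
opening: 0.0004
grip_force: 0.0
```

Call:
step_arm(
  commands=[
    {"translation":[0,10,0],"roll":0},
    {"translation":[0,20,0],"roll":0},
    {"translation":[0,20,0],"roll":0},
    {"translation":[0,0,0],"roll":0},
    {"translation":[0,0,-30],"roll":0},
    {"translation":[0,0,-30],"roll":0},
    {"translation":[0,0,-30],"roll":0},
    {"translation":[0,40,0],"roll":0},
    {"translation":[0,40,0],"roll":0},
    {"translation":[0,40,0],"roll":0},
    {"translation":[0,40,0],"roll":0},
    {"translation":[0,40,0],"roll":0},
    {"translation":[0,40,0],"roll":0},
    {"translation":[0,0,0],"roll":0},
    {"translation":[0,0,0],"roll":0},
  ],
)

```text
time: 14.63
tool_pos: [0.348, 0.0267, 0.2009]
tool_rot: [-3.142, -0.001, -0.235]
contact_force: [0.7, -0.8, 1.0]
opening: 0.0005
grip_force: 0.0
```

```bash
python3 - <<'E'
from h import *
s=observe();print(s['tool_pos'],loc(s['tool_pos']),s['contact_force'])
shot('top','t6.png')
im=cv2.imread('pics/t6.png')[165:345,150:350]
cv2.imwrite('pics/t6c.png',cv2.resize(im,None,fx=3,fy=3,interpolation=cv2.INTER_CUBIC))
E
```

```text
[0.34803465 0.02667144 0.20094695] [-0.12937292 -0.32080665] [ 0.70077758 -0.79342959  0.95180268]
```

View pics/t6c.png

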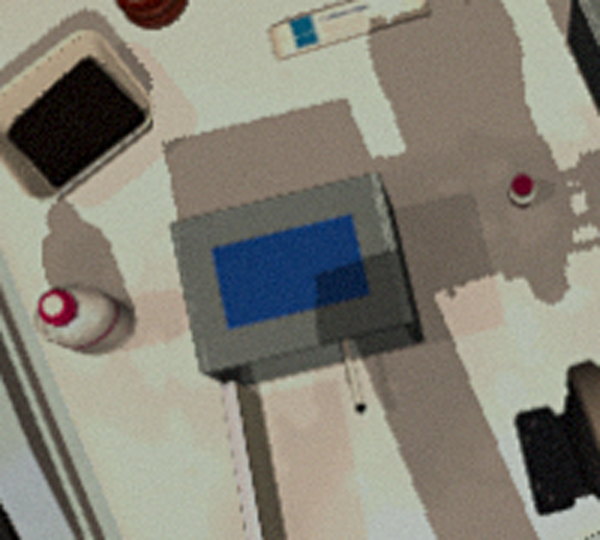

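The door stands about square to the cabinet: its trim runs from (230,380) to (252,540) in the crop. The vial and bottle are in place, and the hand is clear.

```bash
python3 -c "
from cell import *
print(hand_in())"
```

```text
the job is handed in; nothing more can be done
None
```

I handed the job in with the blue door pushed open about square to its cabinet and the hand clear; the last picture shows the vial and bottle where they stood, the cup and the white door were not re-checked, and no verdict came back.

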